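Load caps into the printing jig and switch on the isolator

ROBOT

A 7-joint arm with a two-finger parallel gripper is mounted at the origin on the work surface. World frame = base frame: x ahead of the robot, y to its left, z up, the work surface at z = 0. Lengths are in mm, angles in rad, forces in N, time in s.
With the tool pointing down it reaches from about 350 to 900 mm from the base axis. Payload 19.9 kg.
Tool frame: the origin (TCP) lies on the centre line of the jaws, within the pads' length; the fingertips stand 14 mm ahead of it and the grasp point (between the pads) lies 5 mm behind it (r.tip_extent is the distance from the TCP to the fingertips, in mm); z points along the fingers, y is the line along which they close (so a half turn about z gives the same grasp; the last joint's range is limited). The gripper opens to 94 mm and grips with 3 to 60 N. Pads are 16 mm wide; open, the fingers measure 119 mm over their backs; the gripper's body (75 mm by 177 mm) begins 78 mm behind the grasp point.
Start: joints at [1.083, 0.417, -0.01, 1.614, 0.005, 1.111, -0.053], TCP at [269.479, -563.898, 219.425] pointing down, gripper open.
Joint ranges: [-2.81, 2.81], [-0.39, 2.02], [-1.27, 1.25], [0.06, 2.57], [-1.19, 4.33], [0.19, 2], [-2.82, 2.82]. Speed limits (rad/s): [1.89, 1.89, 2.39, 2.39, 3.01, 3.01, 3.01].

INTERFACE

Orientations are given as a unit quaternion [x, y, z, w].
In Python, from station import r, get_image, workorder, spotter gives the robot as it stands.
- The arm moves only by the tool apply_moves, never from a script. Its arguments are lists of equal length, an entry for each row: "delta_pos": the shift along the world's x, y, z in mm, a list of three; "spin": the turn about the world's z in degrees. A call has 1 to 12 rows; each row is the pose to reach, as a shift and turn from the pose commanded when the call began; what a row does not reach only later rows make up. A row lasts 1/8 s, in which the tool goes at most 62.5 mm and 10.7 degrees, less where a joint would pass 70% of its speed; a pose out of reach is approached as far as the arm can. A call with a gripper value outside its range is refused whole. "fingers" is the finger opening in mm, from 0 to 94, set as the call begins (left out, the last holds). The fingers move at their own pace and stop on an object; "force" is the grip in N (left out, the last holds). Time passes only in rows, so rows that repeat a pose let the fingers close. It gives the time, the measured TCP pose, the force, the opening and the grip force at its end, in the units of the state.
- r.get_obs(): the state, without advancing time (a new reading comes with each control period).
- get_image(name): name is "scene" or "top" or "wrist"; returns a dict with "color" (384x512x3 uint8, red, green, blue), "z_map" (384x512 float32, mm along the optical axis (not along the pixel's ray), 0 where there is no reading), "vertical_fov" (degrees; the focal length in pixels is half the picture's height over the tangent of half this angle, whatever the lens; pixels are square), "cx", "cy" (the principal point, pixels), "position" and "attitude" of the camera in the world. Camera axes: x right, y up, looking along -z (the intrinsics and any distortion apply to the point x, -y, -z); pixel columns grow to the right and rows downward; lengths in mm; the calibration is good to about 2 mm. The wrist camera is an equidistant fisheye: a pixel r from the principal point sees the ray r / f radians off the axis. A picture is of the moment at which its call begins.
- workorder.close_job(): hands the job in; it is judged then, once.
Trained networks look in the newest picture that a camera, given by its name, has taken for a name from the list of things; names that differ only in an ending like _2 or _b are one class to them, and where a whole thing is asked for, a point or a joint stands for the part that bears it (a point fixed in the world has none). Each returns a list of dicts, best first, with "p" (0 to 1); they miss things now and then, are a little off and sometimes report something else, mostly with a low value. They report only what shows in the picture. A call takes as long as a camera call. They do not tell look-alikes from the thing itself.
- spotter.boxes_of(camera, query): "pixel" ([column, row] in pixels, amid what is visible of it).
- spotter.pinpoint(camera, query): "pixel" ([column, row] in pixels: a listed point, or the origin of a listed thing).
The state is a dict: "t": time; "joint_pos": joint angles; "qvel": joint speeds; "joint_efforts": joint torques, N m; "eef_pos": TCP position; "tcp_rot": TCP orientation; "ft_force": force on the tool from outside, world axes, zero at the start; "wrist_torque": the same for the moment, N m; "finger_gap": opening from 0.0 (shut) to 1.0 (fully open); "grasp_force": force on a finger pad.
Only numpy, scipy, OpenCV 4.12 (cv2) and the standard library are available. Lean on these libraries where they do the work, as an engineer would, in place of code of your own. Each camera call takes 0.05 s, during which the arm holds its last target. There are 200 camera calls.

TASK

Put the three white screw caps, one to each pocket, into the metal printing jig, closed face up and fully down in their pockets. Only when all three are loaded, turn the isolator's handle clockwise all the way from off to on. Leave the jar, screwdriver and tape core where they are.

Things in the scene. Friction and masses are not known exactly. Their poses are not given: they have to be found in the camera images.
- cap0: white ribbed screw-cap blank, one of three alike: 40 mm diameter, 28 mm tall, 35 g, closed face up; origin at the centre of its underside, z up. Starts standing on the bench, with no meaning to its yaw
- cap1: white ribbed screw-cap blank, one of three alike: 40 mm diameter, 28 mm tall, 35 g, closed face up; origin at the centre of its underside, z up. Starts standing on the bench, with no meaning to its yaw
- cap2: white ribbed screw-cap blank, one of three alike: 40 mm diameter, 28 mm tall, 35 g, closed face up; origin at the centre of its underside, z up. Starts standing on the bench, with no meaning to its yaw
- jig: aluminium printing jig fixed to the bench: 80 mm (x) by 240 mm (y) by 30 mm high, three equal pockets in a row along its y axis at 75 mm pitch; origin at the centre of its underside
- pocket0 (a point): centre of the mouth of the +y end pocket of the jig, level with the jig's top face (30 mm above the bench); axes as the jig. Round blind pocket 45 mm in diameter, 10 mm deep, with a 2 mm bevel at the mouth; a seated cap's underside is 10 mm below this point and the cap stands 18 mm proud
- pocket1 (a point): centre of the mouth of the middle pocket of the jig, level with the jig's top face (30 mm above the bench); axes as the jig. Round blind pocket 45 mm in diameter, 10 mm deep, with a 2 mm bevel at the mouth; a seated cap's underside is 10 mm below this point and the cap stands 18 mm proud
- pocket2 (a point): centre of the mouth of the -y end pocket of the jig, level with the jig's top face (30 mm above the bench); axes as the jig. Round blind pocket 45 mm in diameter, 10 mm deep, with a 2 mm bevel at the mouth; a seated cap's underside is 10 mm below this point and the cap stands 18 mm proud
- isolator: grey power isolator box fixed to the bench, 90 x 90 x 45 mm high, with a black rotary bar handle in the middle of its top; origin at the centre of its underside. White index marks on its top: off at its -x side, on 60 degrees clockwise from it
- handle_grip (a point): point on the vertical turning axis of the handle, at mid height of its bar (61.5 mm above the bench), turning with the handle: x runs along the bar, y across it. The bar is 64 mm long, 14 mm wide, 24 mm tall (from 49.5 to 73.5 mm above the bench); a white line on its top marks the pointing end, the -x end
- handle (a joint): handle angle in rad: 0 = off stop (pointer at the isolator's -x side), 1.047 = on stop (60 degrees). Grows clockwise as seen from above. Stiff (about 0.1 N m of friction), no spring: stays where it is left
- ink_jar: bystander: closed grey ink jar, 64 mm diameter, 75 mm tall; origin at its underside
- screwdriver: bystander: screwdriver lying on the bench, x along it
- tape_roll: bystander: empty cardboard tape core lying flat, 76 mm outside, 24 mm tall; origin at its underside
Not all that is in view belongs to the job. Leave any green or turquoise look-alike of the isolator alone.

How it is judged:
By the outcome, as a careful person would: the job done as asked, in the order asked, and still so for the second after the job is handed in, with the robot touching nothing.
It also fails if it takes over 72 s, if anything falls off the work surface, if the arm or the gripper's body presses on something with over 40 N, if the wrist force passes 120 N, or if a joint passes its speed limit or range.

## Working session

There is one attempt and no reset: what is moved stays moved. The work goes in short steps, Python scripts to look and compute and a tool call to move; the robot and the scene stay as the last step left them, time stands still between calls to the robot, and variables do not carry over. Pictures are saved under pics/ and viewed, at most 10 in all, crops included, and the job is handed in when it is done.

Besides the shell and the picture viewer there is one more tool, called after "Request:" in YAML: its name, and indented under it one key for each argument. apply_moves: Moves the arm, as the interface text tells. Its arguments: {"type":"object","properties":{"delta_pos":{"type":"array","items":{"type":"array","items":{"type":"number"}}},"spin":{"type":"array","items":{"type":"number"}},"fingers":{"type":"number"},"force":{"type":"number"}},"required":["delta_pos","spin"]}

```bash
mkdir -p pics; ls; cat > h.py <<'E'
import numpy as np, cv2
from scipy.spatial.transform import Rotation as R
from station import r, get_image, workorder, spotter
def save(n,im): cv2.imwrite('pics/'+n,cv2.cvtColor(im,cv2.COLOR_RGB2BGR))
def foc(im): return 192/np.tan(np.radians(im['vertical_fov'])/2)
def att(im):
    a=np.array(im['attitude'],float)
    return a if a.shape==(3,3) else R.from_quat(a).as_matrix()
def ray(im,p,fish=False):
    f=foc(im); x=(p[0]-im['cx'])/f; y=(p[1]-im['cy'])/f
    if fish:
        t=np.hypot(x,y); s=np.sin(t)/max(t,1e-9); d=np.array([x*s,-y*s,-np.cos(t)])
    else: d=np.array([x,-y,-1.])
    return att(im)@d
def at_z(im,p,z,fish=False):
    d=ray(im,p,fish); c=np.array(im['position'],float); return c+d*(z-c[2])/d[2]
E
python3 - <<'E'
from h import *
for c in ('top','scene'):
    im=get_image(c); save(c+'0.png',im['color']); print(c,im['position'],im['attitude'],im['vertical_fov'],im['cx'],im['cy'])
    zc={'cap0':28,'jig':0,'pocket0':30,'pocket1':30,'pocket2':30,'isolator':0,'handle_grip':61.5,'ink_jar':0,'screwdriver':5,'tape_roll':0}
    for q,z in zc.items():
        for fn in (('pinpoint',) if q!='cap0' else ('pinpoint','boxes_of')):
            for d in getattr(spotter,fn)(c,q)[:5]:
                zz=0 if (q=='cap0' and fn=='pinpoint') else z
                print(q,fn,round(d['p'],2),np.round(d['pixel']),np.round(at_z(im,d['pixel'],zz)[:2]))
print(r.get_obs())
E
```

```text
pics
top [ 344.30281348  -57.08001627 1191.84495605] [-0.0565359   0.06551475  0.70788938 -0.70100224] 44.15408151746809 257.8844747267363 200.40627861013652
cap0 pinpoint 0.58 [131. 180.] [609. 253.]
cap0 pinpoint 0.57 [261. 201.] [550. -81.]
cap0 pinpoint 0.51 [113. 245.] [443. 291.]
cap0 pinpoint 0.46 [342. 181.] [ 600. -292.]
cap0 boxes_of 0.74 [343. 180.] [ 597. -287.]
cap0 boxes_of 0.71 [113. 243.] [444. 283.]
cap0 boxes_of 0.57 [130. 181.] [599. 248.]
cap0 boxes_of 0.31 [234. 214.] [514. -14.]
jig pinpoint 0.8 [234. 211.] [526. -13.]
pocket0 pinpoint 0.96 [204. 220.] [499.  61.]
pocket0 pinpoint 0.72 [231. 208.] [528.  -6.]
pocket0 pinpoint 0.58 [263. 201.] [546. -85.]
pocket1 pinpoint 0.96 [204. 220.] [499.  61.]
pocket1 pinpoint 0.72 [231. 208.] [528.  -6.]
pocket1 pinpoint 0.58 [263. 201.] [546. -85.]
pocket2 pinpoint 0.96 [204. 220.] [499.  61.]
pocket2 pinpoint 0.72 [231. 208.] [528.  -6.]
pocket2 pinpoint 0.58 [263. 201.] [546. -85.]
isolator pinpoint 0.95 [392. 226.] [ 483. -414.]
isolator pinpoint 0.79 [332. 244.] [ 439. -260.]
isolator pinpoint 0.65 [381. 302.] [ 295.
[... 1805 characters left out ...]
y([ 1.0834931 ,  0.41739206, -0.01031909,  1.61360325,  0.00469356,
        1.11069084, -0.05301335]), 'qvel': array([-0.00018844, -0.00060569,  0.00169181,  0.00050796, -0.00246253,
        0.00065169, -0.00039708]), 'joint_efforts': array([-1.05695493e-03, -8.51048040e+01,  6.36972170e-01, -4.26298356e+01,
       -4.89156728e-02,  1.37348834e-02, -7.55746527e-06]), 'eef_pos': array([ 269.49552861, -563.89185049,  219.42859218]), 'tcp_rot': array([ 9.75259643e-01,  2.21062495e-01, -2.01557081e-05, -3.03715258e-05]), 'ft_force': array([-0.17019013, -0.14872683, -0.09436164]), 'wrist_torque': array([ 0.01450986,  0.01751427, -0.00894999]), 'grasp_force': 0.0, 'finger_gap': 1.0019299832705726}
```

```bash
python3 - <<'E'
import cv2
a=cv2.imread('pics/top0.png')[90:340,70:450]; cv2.imwrite('pics/top0c.png',cv2.resize(a,(800,526),interpolation=cv2.INTER_CUBIC))
b=cv2.imread('pics/scene0.png')[110:230,90:310]; cv2.imwrite('pics/sc0c.png',cv2.resize(b,(800,436),interpolation=cv2.INTER_CUBIC))
E
```

```text
(no output)
```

View pics/top0c.png

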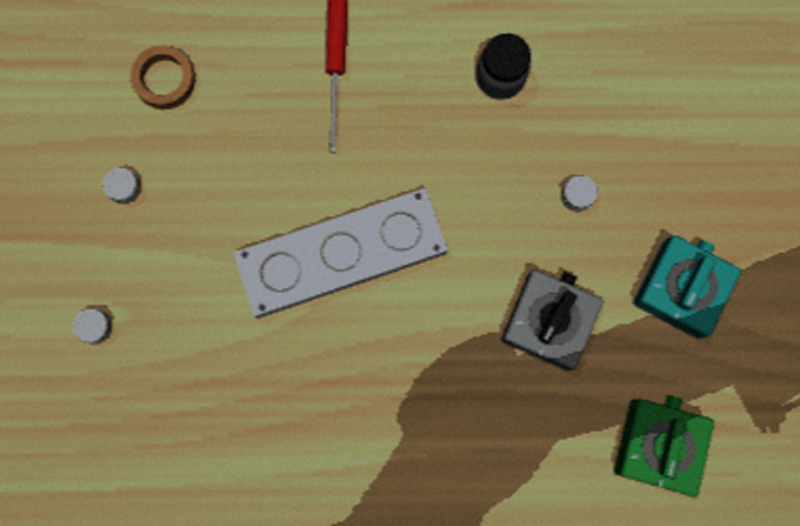

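View pics/sc0c.png

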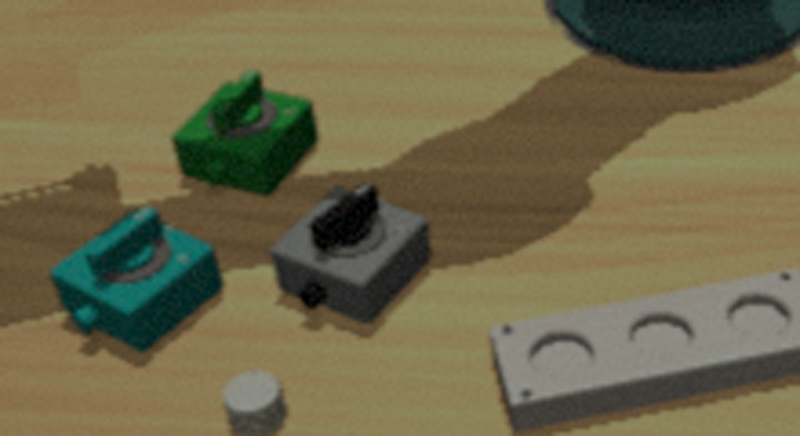

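The top crop shows the caps at crop pixels (121,184), (92,325) and (580,191), and the jig at (341,251). Three isolators are in view: grey at (552,318), teal at (690,285) and green at (665,447). The grey one with the black handle fits the description, and the scene crop confirms it at (350,250). Its pointer faces -x, which is off. I'll go above the lone right-hand cap first.

Request:
apply_moves:
  delta_pos:
    - [328,276,-50]
    - [328,276,-50]
    - [328,276,-50]
    - [328,276,-50]
    - [328,276,-50]
    - [328,276,-50]
    - [328,276,-50]
    - [328,276,-50]
    - [328,276,-50]
    - [328,276,-50]
    - [328,276,-50]
    - [328,276,-50]
  spin: [83.3,83.3,83.3,83.3,83.3,83.3,83.3,83.3,83.3,83.3,83.3,83.3]
  fingers: 80
  force: 20

```text
t: 2.7
eef_pos: [597.3, -288.2, 169.6]
tcp_rot: [0.582, 0.813, -0.0, 0.0]
ft_force: [-0.2, -0.1, -0.3]
finger_gap: 0.851
grasp_force: 0.0
```

```bash
cat >> h.py <<'E'
def wr(q,z,fn='pinpoint',im=None):
    im=im or get_image('wrist')
    for d in getattr(spotter,fn)('wrist',q)[:5]:
        print(q,fn,round(d['p'],2),np.round(d['pixel'],1),np.round(at_z(im,d['pixel'],z,True)[:2],1))
    return im
def cloud(im,fish):
    u,v=np.meshgrid(np.arange(512),np.arange(384)); f=foc(im); x=(u-im['cx'])/f; y=(v-im['cy'])/f; Z=im['z_map'].astype(float)
    k=np.ones_like(x)
    if fish: t=np.hypot(x,y); k=np.where(t<1.4,np.tan(np.minimum(t,1.4))/np.maximum(t,1e-9),np.nan)
    P=np.stack([x*k*Z,-y*k*Z,-Z],-1)@att(im).T+np.array(im['position'],float)
    P[Z<=0]=np.nan; return P
def topcentre(im,fish,xy,zlo,zhi,rad):
    """centre of the disc-like top (zlo..zhi) near xy"""
    P=cloud(im,fish)
    for _ in range(3):
        m=(P[...,2]>zlo)&(P[...,2]<zhi)&(np.hypot(P[...,0]-xy[0],P[...,1]-xy[1])<rad)
        q=P[m]
        if len(q)<10: return None
        xy=cv2.minEnclosingCircle(q[:,:2].astype(np.float32)); rr=xy[1]; xy=xy[0]
    return np.round(xy,1),round(rr,1),np.round(q.mean(0),1),len(q)
E
python3 - <<'E'
from h import *
im=get_image('wrist'); save('w1.png',im['color']); print(r.get_obs()['eef_pos'],im['position'],r.get_obs()['t'])
wr('cap0',28,'boxes_of',im);wr('cap0',0,'pinpoint',im)
print(topcentre(im,True,(598,-288),22,34,35))
t=get_image('top')
for c in((598,-288),(599,248),(444,283)): print(topcentre(t,False,c,20,36,32))
E
```

```text
[ 597.37282541 -288.13623675  169.61376655] [ 570.27284399 -207.33401454  334.74730864] 2.75
cap0 boxes_of 0.78 [257.7 182.6] [ 595.  -286.1]
cap0 pinpoint 0.71 [255.3 180. ] [ 593.6 -291.2]
(array([ 595.7, -292.2]), 20.8, array([ 595.2, -291. ,   28. ]), 1057)
(array([ 596. , -293.2]), 21.1, array([ 595. , -292.5,   28.2]), 203)
(array([611.6, 257.5]), 21.5, array([609.6, 256.3,  27.9]), 206)
(array([441.5, 285.4]), 20.8, array([440.9, 284.9,  27.8]), 219)
```

View pics/w1.png

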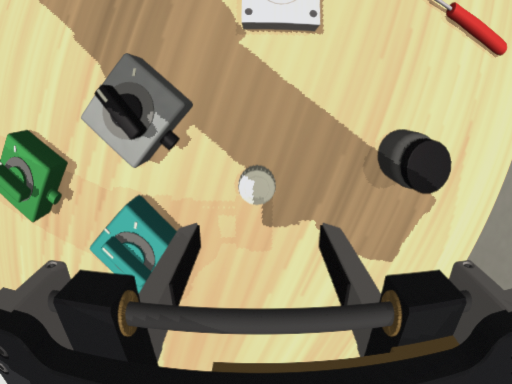

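The wrist picture shows the cap at (257,184) between the jaws, with nothing near the finger paths.

Request:
apply_moves:
  delta_pos:
    - [-2,-3,-50]
    - [-2,-3,-100]
    - [-2,-3,-130]
    - [-2,-3,-142.5]
    - [-2,-3,-142.5]
    - [-2,-3,-142.5]
  spin: [0,0,0,0,0,0]

```text
t: 3.65
eef_pos: [596.3, -291.2, 28.4]
tcp_rot: [0.582, 0.813, 0.0, 0.001]
ft_force: [0.2, 0.5, 0.7]
finger_gap: 0.854
grasp_force: 0.0
```

Request:
apply_moves:
  delta_pos:
    - [0,0,0]
    - [0,0,0]
    - [0,0,0]
    - [0,0,0]
    - [0,0,0]
    - [0,0,0]
    - [0,0,0]
    - [0,0,40]
    - [0,0,90]
    - [0,0,90]
  spin: [0,0,0,0,0,0,0,0,0,0]
  fingers: 30
  force: 20

```text
t: 4.9
eef_pos: [597.4, -291.6, 120.8]
tcp_rot: [0.582, 0.813, 0.0, 0.003]
ft_force: [-0.2, -0.2, -0.4]
finger_gap: 0.419
grasp_force: 20.0
```

```bash
python3 - <<'E'
from h import *
t=get_image('top'); P=cloud(t,False)
m=(P[...,2]>26)&(P[...,2]<34)&(abs(P[...,0]-525)<150)&(abs(P[...,1]+10)<150)
q=P[m]; print(cv2.minAreaRect(q[:,:2].astype(np.float32)),q.mean(0),len(q))
# pockets by depth
m=(P[...,2]>15)&(P[...,2]<24)
for c in((498,62),(525,-8),(547,-82)):
    k=m&(np.hypot(P[...,0]-c[0],P[...,1]-c[1])<30); print(k.sum(),P[k].mean(0))
E
```

```text
((525.7152709960938, -6.314781188964844), (80.90225219726562, 240.4952392578125), 18.441682815551758) [524.75258151  -5.13193398  30.16689311] 2176
235 [502.71030995  65.54443003  20.02325821]
231 [526.84078884  -5.94350354  19.98570733]
225 [549.93708709 -77.05090938  20.10126523]
```

Request:
apply_moves:
  delta_pos:
    - [-45.5,214,0]
    - [-45.5,214,0]
    - [-45.5,214,0]
    - [-45.5,214,0]
    - [-45.5,214,0]
    - [-45.5,214,0]
    - [-45.5,214,0]
    - [-45.5,214,0]
  spin: [0,0,0,0,0,0,0,0]

```text
t: 5.95
eef_pos: [549.9, -77.7, 116.7]
tcp_rot: [0.582, 0.813, -0.0, -0.0]
ft_force: [-0.2, -0.1, -1.1]
finger_gap: 0.418
grasp_force: 20.0
```

```bash
python3 - <<'E'
from h import *
o=r.get_obs(); print(o['eef_pos'],o['finger_gap'],o['t'])
im=get_image('wrist'); save('w2.png',im['color'])
wr('pocket0',30,'pinpoint',im)
P=cloud(im,True); m=(P[...,2]>15)&(P[...,2]<23.5)
for c in((502,65),(526,-6),(550,-77)):
    k=m&(np.hypot(P[...,0]-c[0],P[...,1]-c[1])<30); print(k.sum(),P[k].mean(0),cv2.minEnclosingCircle(P[k][:,:2].astype(np.float32)) if k.sum()>5 else '')
e=o['eef_pos']; k=(np.hypot(P[...,0]-e[0],P[...,1]-e[1])<30)&(P[...,2]>85)&(P[...,2]<150)
q=P[k]; print('cap top',np.median(q[:,2]),np.percentile(q[:,2],[5,25,75,95]),k.sum())
E
```

```text
[549.93576272 -77.6868649  116.65455962] 0.4183081566804671 5.95
pocket0 pinpoint 0.96 [255.   25.6] [497.2  66.8]
pocket0 pinpoint 0.56 [259.3 198.9] [549.3 -75.2]
1932 [500.50342475  67.76167219  19.94841694] ((500.505615234375, 67.77877044677734), 22.539817810058594)
2069 [524.58578484  -4.40263788  19.9681667 ] ((524.6755981445312, -4.607333183288574), 22.68317413330078)
1333 [547.40226426 -72.78832809  20.11459156] ((548.8392944335938, -76.65425872802734), 22.514827728271484)
cap top 117.8829592534793 [102.09575949 116.89131223 119.04832533 144.61614642] 5039
```

View pics/w2.png

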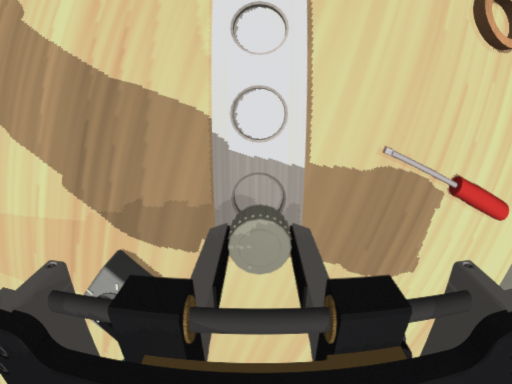

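The cap hangs level at (260,245), and pocket2's mouth is just beyond it at (259,197). I'll check the offset of the cap in the hand.

```bash
python3 - <<'E'
from h import *
im=get_image('wrist'); e=r.get_obs()['eef_pos']
P=cloud(im,True); g=im['color'].astype(int); 
m=(abs(P[...,2]-118)<3)&(np.hypot(P[...,0]-e[0],P[...,1]-e[1])<26)
q=P[m]-e; a=np.radians(18.8); ly=q[:,0]*np.cos(a)+q[:,1]*np.sin(a); lx=-q[:,0]*np.sin(a)+q[:,1]*np.cos(a)
k=abs(ly)<6; print('along jig y:',np.percentile(lx[k],[0.5,2,50,98,99.5])); k=abs(lx)<5; print('across',np.percentile(ly[k],[.5,2,98,99.5]))
E
```

```text
along jig y: [-19.35868708 -18.48038327   1.93433189  18.58389373  19.18987654]
across [-19.69930892 -19.24904321  19.40993828  19.84506704]
```

Request:
apply_moves:
  delta_pos:
    - [-0.9,0.9,-30]
    - [-0.9,0.9,-55]
    - [-0.9,0.9,-63]
    - [-0.9,0.9,-67]
    - [-0.9,0.9,-70]
    - [-0.9,0.9,-70]
    - [-0.9,0.9,-70]
  spin: [0,0,0,0,0,0,0]

```text
t: 6.98
eef_pos: [549.3, -76.1, 47.4]
tcp_rot: [0.582, 0.813, 0.0, 0.0]
ft_force: [0.3, 0.2, -0.1]
finger_gap: 0.416
grasp_force: 20.0
```

Request:
apply_moves:
  delta_pos:
    - [0,0,-0.3]
    - [0,0,-0.3]
    - [0,0,-0.3]
    - [0,0,-0.3]
    - [0,0,-0.3]
    - [0,0,40]
    - [0,0,100]
    - [0,0,100]
  spin: [0,0,0,0,0,0,0,0]
  fingers: 62

```text
t: 7.98
eef_pos: [551.2, -76.1, 151.0]
tcp_rot: [0.582, 0.813, 0.001, 0.003]
ft_force: [0.4, 0.2, -1.2]
finger_gap: 0.656
grasp_force: 0.0
```

```bash
python3 - <<'E'
from h import *
o=r.get_obs(); print(o['eef_pos'],o['finger_gap'],o['t'])
im=get_image('wrist')
for z in((40,44),(44,47),(46.5,50),(50,60)): print(z,topcentre(im,True,(549.2,-77),*z,26))
im=get_image('top'); print(topcentre(im,False,(549.2,-77),42,54,26))
E
```

```text
[551.19539718 -76.12062281 150.96537502] 0.6562604120800692 7.975
(40, 44) (array([550. , -77.2]), 20.9, array([546.7, -64.5,  42.4]), 65)
(44, 47) (array([549.4, -76.8]), 20.1, array([548.1, -69.9,  46.2]), 111)
(46.5, 50) (array([549.8, -76.6]), 19.7, array([549.7, -76.2,  48.2]), 1217)
(50, 60) None
None
```

Cap 1 is seated, with its top at 48.2. Next is the cap near (609,256).

Request:
apply_moves:
  delta_pos:
    - [60,332,20]
    - [60,332,20]
    - [60,332,20]
    - [60,332,20]
    - [60,332,20]
    - [60,332,20]
    - [60,332,20]
    - [60,332,20]
    - [60,332,20]
    - [60,332,20]
  spin: [0,0,0,0,0,0,0,0,0,0]
  fingers: 80

```text
t: 9.32
eef_pos: [609.3, 255.0, 166.9]
tcp_rot: [0.582, 0.813, -0.0, 0.0]
ft_force: [1.2, -0.9, -0.4]
finger_gap: 0.85
grasp_force: 0.0
```

```bash
python3 - <<'E'
from h import *
o=r.get_obs(); print(o['eef_pos'],o['finger_gap'],o['t'])
im=get_image('wrist'); print(topcentre(im,True,(609,256),24,32,32)); print(topcentre(im,True,(441,285),22,34,32))
E
```

```text
[609.25340384 254.99638662 166.92298415] 0.8501719484304835 9.325
(array([609.4, 259.4]), 20.3, array([609.3, 260.3,  28.1]), 1063)
(array([441. , 287.7]), 20.8, array([442.5, 288.7,  27.8]), 948)
```

Request:
apply_moves:
  delta_pos:
    - [0.3,3.5,-50]
    - [0.3,3.5,-100]
    - [0.3,3.5,-130]
    - [0.3,3.5,-140]
    - [0.3,3.5,-140]
    - [0.3,3.5,-140]
  spin: [0,0,0,0,0,0]

```text
t: 10.12
eef_pos: [610.2, 259.8, 28.5]
tcp_rot: [0.582, 0.813, 0.001, 0.001]
ft_force: [-0.2, 0.2, 0.2]
finger_gap: 0.852
grasp_force: 0.0
```

Request:
apply_moves:
  delta_pos:
    - [0,0,0]
    - [0,0,0]
    - [0,0,0]
    - [0,0,0]
    - [0,0,0]
    - [0,0,0]
    - [0,0,0]
    - [0,0,40]
    - [0,0,90]
    - [0,0,90]
  spin: [0,0,0,0,0,0,0,0,0,0]
  fingers: 30

```text
t: 11.38
eef_pos: [611.1, 260.5, 120.8]
tcp_rot: [0.582, 0.813, 0.002, 0.002]
ft_force: [0.2, 0.7, -0.7]
finger_gap: 0.416
grasp_force: 20.0
```

Request:
apply_moves:
  delta_pos:
    - [-84.4,-264.5,0]
    - [-84.4,-264.5,0]
    - [-84.4,-264.5,0]
    - [-84.4,-264.5,0]
    - [-84.4,-264.5,0]
    - [-84.4,-264.5,0]
    - [-84.4,-264.5,0]
    - [-84.4,-264.5,0]
    - [-84.4,-264.5,0]
    - [-84.4,-264.5,0]
  spin: [0,0,0,0,0,0,0,0,0,0]

```text
t: 12.62
eef_pos: [525.0, -4.5, 116.9]
tcp_rot: [0.582, 0.814, -0.0, -0.0]
ft_force: [-0.1, -0.1, -0.8]
finger_gap: 0.416
grasp_force: 20.0
```

```bash
cat >> h.py <<'E'
def held():
    o=r.get_obs(); e=o['eef_pos']; im=get_image('wrist'); P=cloud(im,True)
    m=(abs(P[...,2]-e[2]-1.3)<3)&(np.hypot(P[...,0]-e[0],P[...,1]-e[1])<26)
    q=P[m]-e; a=np.radians(18.8); ly=q[:,0]*np.cos(a)+q[:,1]*np.sin(a); lx=-q[:,0]*np.sin(a)+q[:,1]*np.cos(a)
    k=abs(ly)<6; print(e,o['t'],'z',np.median(q[:,2]),'along:',np.percentile(lx[k],[0.5,2,98,99.5])); k=abs(lx)<5; print('across',np.percentile(ly[k],[.5,2,98,99.5]))
    m=(P[...,2]>15)&(P[...,2]<23.5)
    for c in((502,65),(526,-6),(550,-77)):
        k=m&(np.hypot(P[...,0]-c[0],P[...,1]-c[1])<30); print(k.sum(),cv2.minEnclosingCircle(P[k][:,:2].astype(np.float32)) if k.sum()>50 else '')
E
python3 -c "
from h import *
held()"
```

```text
[525.04257716  -4.52366006 116.86209615] 12.625 z 1.1807479418215365 along: [-18.78194293 -17.65673293  19.89316528  20.48799648]
across [-19.60494224 -19.12250689  19.40763026  19.81757724]
2065 ((500.78729248046875, 66.78662872314453), 22.81136131286621)
1155 ((525.077392578125, -5.492414951324463), 22.510860443115234)
23
```

Request:
apply_moves:
  delta_pos:
    - [0.3,-1.2,-30]
    - [0.3,-1.2,-55]
    - [0.3,-1.2,-63]
    - [0.3,-1.2,-67]
    - [0.3,-1.2,-70]
    - [0.3,-1.2,-70]
    - [0.3,-1.2,-70]
    - [0.3,-1.2,-70]
  spin: [0,0,0,0,0,0,0,0]

```text
t: 13.68
eef_pos: [525.4, -6.2, 47.2]
tcp_rot: [0.582, 0.813, 0.0, 0.0]
ft_force: [0.2, -0.5, -0.6]
finger_gap: 0.416
grasp_force: 20.0
```

Request:
apply_moves:
  delta_pos:
    - [0,0,-0.3]
    - [0,0,-0.3]
    - [0,0,-0.3]
    - [0,0,-0.3]
    - [0,0,-0.3]
    - [0,0,40]
    - [0,0,100]
    - [0,0,100]
  spin: [0,0,0,0,0,0,0,0]
  fingers: 62

```text
t: 14.68
eef_pos: [527.3, -6.1, 150.8]
tcp_rot: [0.582, 0.813, 0.001, 0.003]
ft_force: [1.1, -0.1, -1.4]
finger_gap: 0.657
grasp_force: 0.0
```

```bash
python3 - <<'E'
from h import *
im=get_image('wrist')
for c in((549.2,-77),(525,-5)): print(topcentre(im,True,c,46.5,50,26),topcentre(im,True,c,50,60,26))
E
```

```text
(array([549.8, -76.2]), 20.4, array([549.5, -75.7,  48.1]), 948) None
(array([525.6,  -6.1]), 19.8, array([525.5,  -5.2,  48.2]), 1231) None
```

Cap 2 is seated too. Next is the last cap.

Request:
apply_moves:
  delta_pos:
    - [-84,292,20]
    - [-84,292,20]
    - [-84,292,20]
    - [-84,292,20]
    - [-84,292,20]
    - [-84,292,20]
    - [-84,292,20]
    - [-84,292,20]
    - [-84,292,20]
    - [-84,292,20]
    - [-84,292,20]
  spin: [0,0,0,0,0,0,0,0,0,0,0]
  fingers: 80

```text
t: 16.1
eef_pos: [441.4, 285.6, 167.0]
tcp_rot: [0.582, 0.813, -0.0, 0.0]
ft_force: [1.0, -0.2, 0.2]
finger_gap: 0.851
grasp_force: 0.0
```

```bash
python3 - <<'E'
from h import *
o=r.get_obs(); print(o['eef_pos'],o['finger_gap'],o['t'])
im=get_image('wrist'); print(topcentre(im,True,(441,286),24,32,32))
E
```

```text
[441.38986391 285.59887045 166.95219494] 0.8513586027306609 16.1
(array([440.9, 288.3]), 20.4, array([440.3, 288.6,  28.2]), 1047)
```

Request:
apply_moves:
  delta_pos:
    - [-0.5,2.5,-50]
    - [-0.5,2.5,-100]
    - [-0.5,2.5,-130]
    - [-0.5,2.5,-140]
    - [-0.5,2.5,-140]
    - [-0.5,2.5,-140]
  spin: [0,0,0,0,0,0]

```text
t: 16.9
eef_pos: [441.5, 288.7, 28.2]
tcp_rot: [0.582, 0.813, 0.001, 0.0]
ft_force: [0.1, -0.7, 0.2]
finger_gap: 0.849
grasp_force: 0.0
```

Request:
apply_moves:
  delta_pos:
    - [0,0,0]
    - [0,0,0]
    - [0,0,0]
    - [0,0,0]
    - [0,0,0]
    - [0,0,0]
    - [0,0,0]
    - [0,0,40]
    - [0,0,90]
    - [0,0,90]
  spin: [0,0,0,0,0,0,0,0,0,0]
  fingers: 30

```text
t: 18.15
eef_pos: [442.2, 289.3, 120.0]
tcp_rot: [0.582, 0.813, 0.002, 0.001]
ft_force: [0.4, -1.5, -0.3]
finger_gap: 0.416
grasp_force: 20.0
```

Request:
apply_moves:
  delta_pos:
    - [60.2,-222,0]
    - [60.2,-222,0]
    - [60.2,-222,0]
    - [60.2,-222,0]
    - [60.2,-222,0]
    - [60.2,-222,0]
    - [60.2,-222,0]
    - [60.2,-222,0]
    - [60.2,-222,0]
  spin: [0,0,0,0,0,0,0,0,0]

```text
t: 19.27
eef_pos: [500.9, 66.8, 116.9]
tcp_rot: [0.581, 0.814, 0.0, -0.0]
ft_force: [0.1, -0.1, -0.5]
finger_gap: 0.419
grasp_force: 20.0
```

```bash
python3 -c "
from h import *
held()"
```

```text
[500.90559825  66.8145738  116.93097337] 19.275 z 1.1289384960183355 along: [-18.6086897  -17.87918802  19.36396364  19.84970004]
across [-19.5422061  -19.35726291  19.48523982  19.76182308]
1180 ((501.311279296875, 65.78636932373047), 22.461864471435547)
21 
0
```

Request:
apply_moves:
  delta_pos:
    - [0.4,-1,-30]
    - [0.4,-1,-55]
    - [0.4,-1,-63]
    - [0.4,-1,-67]
    - [0.4,-1,-70]
    - [0.4,-1,-70]
    - [0.4,-1,-70]
    - [0.4,-1,-70]
  spin: [0,0,0,0,0,0,0,0]

```text
t: 20.32
eef_pos: [501.5, 65.3, 47.2]
tcp_rot: [0.582, 0.813, 0.0, 0.0]
ft_force: [0.1, 0.1, -0.2]
finger_gap: 0.411
grasp_force: 20.0
```

Request:
apply_moves:
  delta_pos:
    - [0,0,-0.3]
    - [0,0,-0.3]
    - [0,0,-0.3]
    - [0,0,-0.3]
    - [0,0,-0.3]
    - [0,0,40]
    - [0,0,100]
    - [0,0,110]
  spin: [0,0,0,0,0,0,0,0]
  fingers: 62

```text
t: 21.32
eef_pos: [502.9, 65.6, 160.3]
tcp_rot: [0.582, 0.813, 0.001, 0.002]
ft_force: [-0.2, -0.1, -1.1]
finger_gap: 0.659
grasp_force: 0.0
```

```bash
python3 - <<'E'
from h import *
im=get_image('wrist')
for c in((525,-5),(501.3,66)): print(topcentre(im,True,c,46.5,50,26),topcentre(im,True,c,50,60,26))
t=get_image('top'); save('top2.png',cv2.resize(t['color'][200:290,280:440],(800,450),interpolation=cv2.INTER_CUBIC))
P=cloud(t,False)
print(r.get_obs()['eef_pos'])
for n,zl,zh,rad in(('bar',66,80,60),('box',38,49,80)):
    m=(P[...,2]>zl)&(P[...,2]<zh)&(np.hypot(P[...,0]-442,P[...,1]+255)<rad); q=P[m]
    print(n,len(q),q.mean(0),cv2.minAreaRect(q[:,:2].astype(np.float32)))
E
```

```text
(array([525.4,  -5.2]), 20.1, array([525. ,  -4.6,  48.2]), 906) None
(array([502. ,  65.2]), 19.7, array([501.8,  65.6,  48.3]), 1175) (array([503.4,  66.4]), 10.2, array([504.4,  65.8,  50.2]), 13)
[501.90052499  65.12427956 157.83563316]
bar 163 [ 441.83449719 -252.01686561   73.54242928] ((441.70892333984375, -252.39907836914062), (14.580389976501465, 63.211551666259766), 56.98506546020508)
box 1010 [ 441.08395338 -251.60574245   45.24659147] ((442.43011474609375, -252.48373413085938), (89.80950927734375, 90.21957397460938), 65.44062805175781)
```

View pics/top2.png

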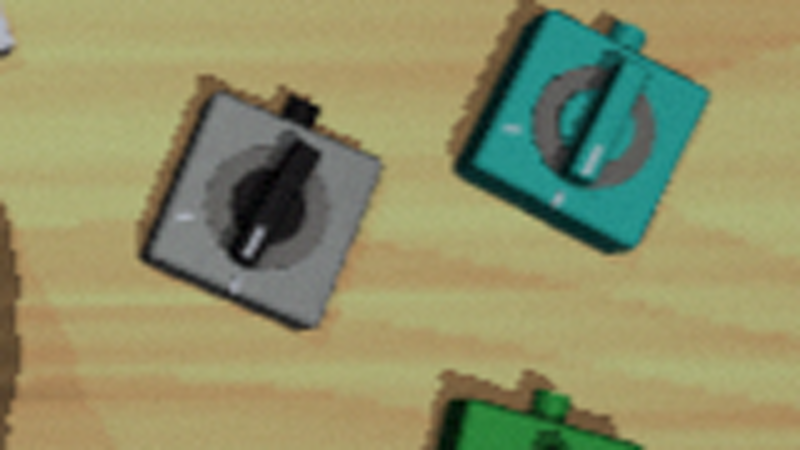

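The grey isolator is at (262,205). The pointer end is at (250,240), by the off mark at (235,287), and the on mark is at (185,217), clockwise from off. All three caps are seated, so I'll go above the handle.

Request:
apply_moves:
  delta_pos:
    - [-59,-318,25]
    - [-59,-318,25]
    - [-59,-318,25]
    - [-59,-318,25]
    - [-59,-318,25]
    - [-59,-318,25]
    - [-59,-318,25]
    - [-59,-318,25]
    - [-59,-318,25]
    - [-59,-318,25]
  spin: [42,42,42,42,42,42,42,42,42,42]
  fingers: 50

```text
t: 22.68
eef_pos: [442.6, -251.8, 181.7]
tcp_rot: [0.251, 0.968, 0.0, -0.0]
ft_force: [0.2, -0.4, -0.7]
finger_gap: 0.532
grasp_force: 0.0
```

```bash
cat >> h.py <<'E'
def iso():
    o=r.get_obs(); print(o['eef_pos'],o['t'],o['finger_gap'])
    im=get_image('wrist'); P=cloud(im,True)
    for n,zl,zh,rad in(('bar',70,77,45),('box',41,48,75)):
        m=(P[...,2]>zl)&(P[...,2]<zh)&(np.hypot(P[...,0]-442,P[...,1]+252)<rad); q=P[m]
        print(n,len(q),q.mean(0),cv2.minAreaRect(q[:,:2].astype(np.float32)))
    return im
E
python3 -c "
from h import *
im=iso(); save('w3.png',im['color'])"
```

```text
[ 442.62275725 -251.77603608  181.71382898] 22.675 0.5320088602747407
bar 877 [ 439.73176492 -250.09343069   73.20373511] ((440.9670715332031, -250.80189514160156), (13.970702171325684, 62.76908874511719), 57.671241760253906)
box 5304 [ 437.25867808 -248.9424371    45.14480734] ((441.0384826660156, -250.98861694335938), (90.46759033203125, 89.864990234375), 65.86479187011719)
```

View pics/w3.png

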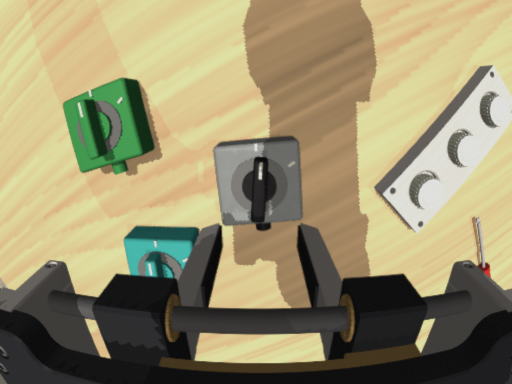

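The handle bar is at (260,190) between the jaws. The bar is about 8° clockwise of off and roughly 52° remains.

Request:
apply_moves:
  delta_pos:
    - [-1,1,-50]
    - [-1,1,-90]
    - [-1,1,-110]
    - [-1,1,-115.7]
    - [-1,1,-115.7]
    - [-1,1,-115.7]
  spin: [-3,-3,-3,-3,-3,-3]

```text
t: 23.48
eef_pos: [441.9, -251.9, 67.1]
tcp_rot: [0.277, 0.961, -0.0, 0.001]
ft_force: [-0.4, -0.4, -0.4]
finger_gap: 0.535
grasp_force: 0.0
```

Request:
apply_moves:
  delta_pos:
    - [0,0,0]
    - [0,0,0]
    - [0,0,0]
    - [0,0,0]
    - [0,0,0]
    - [0,0,0]
    - [0,0,0]
    - [0,0,0]
  spin: [0,0,0,0,0,0,0,0]
  fingers: 5
  force: 35

```text
t: 24.48
eef_pos: [441.4, -251.7, 66.3]
tcp_rot: [0.277, 0.961, -0.0, 0.0]
ft_force: [-0.7, 0.3, 1.6]
finger_gap: 0.146
grasp_force: 35.0
```

Request:
apply_moves:
  delta_pos:
    - [0,0,0]
    - [0,0,0]
    - [0,0,0]
    - [0,0,0]
    - [0,0,0]
    - [0,0,0]
    - [0,0,0]
    - [0,0,0]
    - [0,0,0]
    - [0,0,0]
  spin: [-6,-12,-18,-24,-30,-36,-42,-46,-48,-48]

```text
t: 25.72
eef_pos: [441.3, -251.8, 66.3]
tcp_rot: [0.644, 0.765, -0.0, -0.0]
ft_force: [-1.7, -1.0, 3.2]
finger_gap: 0.144
grasp_force: 35.0
```

```bash
python3 -c "
from h import *
o=r.get_obs();print(o['wrist_torque'],o['ft_force'],o['tcp_rot'],o['eef_pos'],o['finger_gap']);iso()"
```

```text
[-0.26078375  0.37231499 -0.03626552] [-1.71868874 -1.04071056  3.23683997] [ 6.43624674e-01  7.65341267e-01 -1.56366827e-04 -1.40887972e-05] [ 441.30760846 -251.80508049   66.25626315] 0.1440161904451206
[ 441.30760846 -251.80508049   66.25626315] 25.725 0.1440161904451206
bar 2379 [ 440.82733457 -247.59136172   73.14232288] ((438.5664367675781, -250.9625244140625), (63.3946418762207, 35.8343391418457), 81.88459777832031)
box 9380 [ 438.01617983 -235.63007365   45.0767551 ] ((441.21221923828125, -250.30667114257812), (89.53156280517578, 89.41419219970703), 65.64445495605469)
```

Request:
apply_moves:
  delta_pos:
    - [0,0,0]
    - [0,0,0]
    - [0,0,0]
    - [0,0,0]
  spin: [-2,-4,-4,-4]

```text
t: 26.28
eef_pos: [441.3, -251.8, 66.2]
tcp_rot: [0.67, 0.742, -0.0, -0.0]
ft_force: [-3.3, -1.9, 5.0]
finger_gap: 0.146
grasp_force: 35.0
```

```bash
python3 -c "
from h import *
o=r.get_obs();print(o['wrist_torque'],o['ft_force'],o['tcp_rot'])"
```

```text
[-0.33104478  0.77399201 -0.03107591] [-3.33287611 -1.93243746  4.95742578] [ 6.70046203e-01  7.42319383e-01 -1.32206042e-04 -4.51972470e-05]
```

Request:
apply_moves:
  delta_pos:
    - [0,0,0]
    - [0,0,0]
    - [0,0,0]
    - [0,0,0]
  spin: [-1,-2,-2,-2]

```text
t: 26.78
eef_pos: [441.3, -251.8, 66.2]
tcp_rot: [0.683, 0.731, -0.0, -0.0]
ft_force: [-3.5, -2.5, 5.2]
finger_gap: 0.146
grasp_force: 35.3
```

```bash
python3 -c "
from h import *
o=r.get_obs();print(o['wrist_torque'],o['ft_force'],o['tcp_rot'])"
```

```text
[-0.49157436  0.91867237  0.52505458] [-3.54334413 -2.49254276  5.21869555] [ 6.82774102e-01  7.30629519e-01 -1.71511541e-04 -4.19009427e-05]
```

The torque has jumped to 0.5 N m, so the handle is at its stop. I'll release and check.

Request:
apply_moves:
  delta_pos:
    - [0,0,0]
    - [0,0,0]
    - [0,0,0]
    - [0,0,0]
    - [0,0,0]
    - [0,0,50]
    - [0,0,110]
    - [0,0,125]
    - [0,0,125]
    - [0,0,125]
  spin: [0,0,0,0,0,0,0,0,0,0]
  fingers: 50

```text
t: 28.02
eef_pos: [440.7, -251.4, 189.7]
tcp_rot: [0.683, 0.73, -0.0, -0.001]
ft_force: [-0.4, 0.5, -0.6]
finger_gap: 0.534
grasp_force: 0.0
```

```bash
python3 -c "
from h import *
im=iso(); save('w4.png',im['color'])
for c in((549.5,-76.5),(525.4,-5.2),(502,65.2)): print(topcentre(im,True,c,45,51,26))"
```

```text
[ 440.7179216  -251.42467486  189.72972305] 28.025 0.533561844423571
bar 831 [ 441.28950738 -249.5660184    73.20948297] ((441.34552001953125, -250.64431762695312), (13.982782363891602, 62.32649612426758), 5.688228130340576)
box 5029 [ 440.89715365 -246.73555721   45.21128642] ((441.5196228027344, -250.76834106445312), (89.75739288330078, 90.5947494506836), 65.46429443359375)
(array([549.4, -77.2]), 20.0, array([548.7, -77.6,  47.9]), 915)
None
None
```

View pics/w4.png

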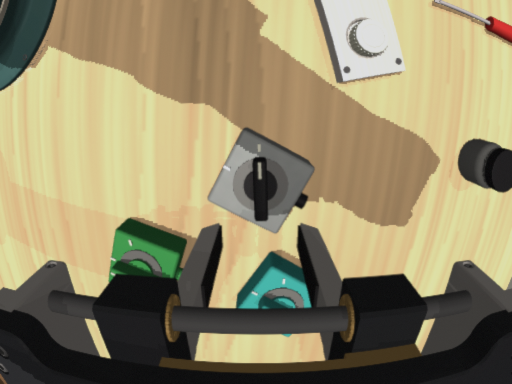

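The handle at (262,188) now points at the on mark at (259,148), 59.8° from off. The caps were all seated when I checked them, so I'm handing the job in.

```bash
python3 -c "
from h import *
print(workorder.close_job())"
```

```text
the job is handed in; nothing more can be done
None
```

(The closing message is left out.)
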